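Set the floating piston of a shock damper to depth

TASK

Set the floating piston in the clamped damper tube with the depth setter that has the red knob: draw that setter up out of the wooden tool block, lower its rod gently into the tube's open mouth until it stands on the piston, and let go of it so that it can line itself up. Then press it down by its knob until its collar sits flat on the tube's rim, and leave it standing there. Leave the other two setters in their holes and do not knock over or shove the bottle, the spring, or the shock.

Things in the scene. Friction and masses are not known exactly. Their poses are not given: they have to be found in the camera images.
- red_setter: depth setter with the red knob, loose, about 90 g, starts upright in a hole of the tool block. Origin: centre of the rod's lower end; z along the rod to the knob. Steel rod 11 mm diameter, 80 mm long (lowest 6 mm taper to 6 mm); collar 28 mm diameter at z 80 to 85 mm; red knob to grip, 20 mm diameter, 34 mm tall, flat top, at z 85 to 119 mm
- red_setter_collar (a point): centre of the underside of the red setter's collar (80 mm above the rod's lower end); this face comes to rest on the tube's rim
- blue_setter: like the red setter but with a blue knob and a rod of 70 mm; gives the wrong depth, stays in the block. Origin at the rod's lower end, z up
- black_setter: like the red setter but with a black knob and a rod of 60 mm; gives the wrong depth, stays in the block. Origin at the rod's lower end, z up
- tool_block: wooden block, fixed, 52 x 166 x 50 mm (x, y, z), origin at the centre of its underside. Three upright holes at y = -55, 0 and +55 mm in its frame, 12.5 mm diameter, 42 mm deep (the rods stand on the hole floors, 8 mm above the bench); any setter may be in any hole, and pulls out straight up
- damper_clamp: steel base plate 96 x 76 x 10 mm with an aluminium split clamp block 62 x 54 mm, top 56 mm above the bench, fixed; holds the damper tube upright on its centre. Origin: centre of the underside. The tube is 25 mm outside, has a gold ring round it and a round open bore of 14 mm, and its rim is 118 mm above the bench
- tube_mouth (a point): centre of the tube's open mouth, at the level of its rim, 118 mm above the bench; z points up
- piston_top (a point): centre of the brass piston's flat upper face, inside the tube; it starts 35 to 53 mm below the rim
- floating_piston (a joint): travel of the piston down the tube, m; its upper face is 33 mm below the rim at 0 and 80 mm below at 0.047, where the red setter's collar meets the rim. Seal drag of about 8 N holds it where it is (a setter's weight does not move it); pushed harder it slides down, and does not come back
- fluid_bottle: white bottle with red nozzle, loose, 47 mm diameter, 158 mm tall, standing, origin under its centre; bystander
- coil_spring: steel coil spring, loose, 37 mm diameter, 66 mm tall, standing, origin under its centre; bystander
- rear_shock: black rear shock with gold ring, loose, 212 mm long and 46 mm high, lying with its length along its y axis, origin under its centre; bystander
Things that resemble listed ones, but are neither listed nor needed, are in the scene too. Of the things like the red_setter, leave any that is green; of the rest the smaller one is meant.

How it is judged:
By the outcome, as a careful person would: the job done as asked, in the order asked, and still so for the second after the job is handed in, with the robot touching nothing.
It also fails if it takes over 48 s, if anything falls off the work surface, if the arm or the gripper's body presses on something with over 40 N, if the wrist force passes 120 N, or if a joint passes its speed limit or range.

ROBOT

A 6-joint arm with a two-finger parallel gripper is mounted at the origin on a cart in front of the work surface, level with it; the furniture and walls round the work are solid. World frame = base frame: x ahead of the robot, y to its left, z up, the work surface at z = 0. Lengths are in m, angles in rad, forces in N, time in s.
With the tool pointing down it reaches from about 0.4 to 0.825 m from the base axis. Payload 7 kg.
Tool frame: the origin (TCP) lies midway between the tips of the shut fingers; the grasp point (between the pads) lies 19 mm behind it; z points along the fingers, y is the line along which they close (so a half turn about z gives the same grasp; the last joint's range is limited). The gripper opens to 85 mm and grips with 20 to 120 N. Pads are 22 mm wide; open, the fingers measure 114 mm over their backs; the gripper's body (76 mm by 85 mm) begins 54 mm behind the grasp point. The pads swing forward as they close: fully open they stand 13 mm farther back than shut.
Start: joints at [-0.852, 0.359, 0.012, 0, -1.224, -0.288], TCP at [0.282, -0.613, 0.231] pointing down, gripper open.
Joint ranges: [-3.07, 3.07], [-1.43, 2.12], [-1.02, 1.25], [-3.03, 1.67], [-3.05, -0], [-3.03, 3.03]. Speed limits (rad/s): [2.39, 2.39, 3.01, 3.14, 3.14, 3.14].

INTERFACE

Orientations are given as a rotation vector (axis times angle).
In Python, from bench import arm gives the robot as it stands.
- The arm moves only by the shell command python3 -m inch 'ROWS' [FORCE]. ROWS is JSON, a list that holds one entry, the list of rows, each a list of 5 numbers: the opening, from 0 (shut) to 1 (fully open), then the shift along the world's x, y, z each as a share of 1 m, from -1 to 1, then the turn about the world's z as a share of 180 degrees, from -1 to 1. In form: [[[hand, tx, ty, tz, twist], ...]]. A call has 1 to 12 rows; each row shifts and turns the commanded pose from where the row before left it; what a row does not reach is not made up. A row lasts 1/10 s, in which the tool goes at most 50 mm and 8.59 degrees, less where a joint would pass 70% of its speed; a pose out of reach is approached as far as the arm can. A call with a number of a shift or a turn outside -1 to 1 is refused whole. A call with a gripper value outside its range is refused whole. The fingers move at their own pace and stop on an object; FORCE is the grip in N (left out, the last holds). Time passes only in rows, so rows that do not move let the fingers close. It gives the time, the measured TCP pose, the force, the opening and the grip force at its end, in the units of the state.
- arm.read_state(): the state, without advancing time (a new reading comes with each control period).
- arm.camera(name): name is "side" or "top" or "wrist"; returns a dict with "color" (480x640x3 uint8, red, green, blue), "mtx" (3x3 intrinsics, pixels), "rvec" (rotation vector, rad) and "tvec" (3), from world to camera coordinates, as OpenCV has them. Camera axes: x right, y down, z forward; pixel columns grow to the right and rows downward; lengths in m; the calibration is good to about 2 mm. A picture is of the moment at which its call begins. There is no depth.
- arm.close_job(): hands the job in; it is judged then, once.
The state is a dict: "t": time; "joint_positions": joint angles; "qd": joint speeds; "effort": joint torques, N m; "tcp_pos": TCP position; "tcp_rot": TCP orientation; "wrist_force": force on the tool from outside, world axes, zero at the start; "moment": the same for the moment, N m; "finger_gap": finger opening in m; "grasp_force": force on a finger pad.
Only numpy, scipy, OpenCV 4.12 (cv2) and the standard library are available. Lean on these libraries where they do the work, as an engineer would, in place of code of your own. Each camera call takes 0.05 s, during which the arm holds its last target. There are 200 camera calls.

## Working session

There is one attempt and no reset: what is moved stays moved. The work goes in short steps, Python scripts to look and compute and a shell command to move; the robot and the scene stay as the last step left them, time stands still between calls to the robot, and variables do not carry over. Pictures are saved under pics/ and viewed, at most 13 in all, crops included, and the job is handed in when it is done.

```bash
mkdir -p pics; ls
cat > h.py <<'E'
import numpy as np, cv2
from bench import arm
def cam(n):
    c=arm.camera(n); R=cv2.Rodrigues(np.array(c["rvec"],float))[0]; t=np.array(c["tvec"],float).ravel(); return c["color"],np.array(c["mtx"],float),R,t
def ray(K,R,t,px):
    d=R.T@np.linalg.solve(K,[px[0],px[1],1.]); return -R.T@t,d
def onz(K,R,t,px,z):
    o,d=ray(K,R,t,px); return o+d*(z-o[2])/d[2]
def proj(K,R,t,P):
    p=K@(R@np.array(P,float)+t); return p[:2]/p[2]
def two(r1,r2):
    A=np.stack([r1[1],-r2[1]],1); s=np.linalg.lstsq(A,r2[0]-r1[0],rcond=None)[0]
    a=r1[0]+s[0]*r1[1]; b=r2[0]+s[1]*r2[1]; return (a+b)/2,np.linalg.norm(a-b)
E
python3 - <<'E'
from h import *
for n in("top","side"):
    im,K,R,t=cam(n); cv2.imwrite(f"pics/{n}0.png",im[:,:,::-1]); np.savez(f"{n}0.npz",im=im,K=K,R=R,t=t); print(n,-R.T@t,R[2],K[0,0])
print(arm.read_state())
E
```

```text
pics
top [ 0.48898486 -0.07408073  0.93568008] [ 0.09922979  0.02999794 -0.99461227] 574.9675976967932
side [0.20909019 0.61629659 0.45020829] [ 0.40512851 -0.81286376 -0.41847748] 511.4296883691433
{'t': 0.1, 'joint_positions': array([-8.51895101e-01,  3.59304030e-01,  1.11634963e-02, -3.05125562e-04,
       -1.22408435e+00, -2.88086237e-01]), 'qd': array([-0.00152541, -0.00026691,  0.00182281, -0.00046725,  0.00174498,
        0.00093221]), 'effort': array([-2.55400126e-03, -5.84766984e+01,  2.94107956e+01,  6.95465684e+00,
       -3.20511404e-03,  3.44960165e-05]), 'tcp_pos': array([ 0.2816818 , -0.6129554 ,  0.23047091]), 'tcp_rot': array([ 6.71248192e-01, -3.06859477e+00, -2.18263460e-03]), 'wrist_force': array([-0.77698955,  0.17974976,  0.08854425]), 'moment': array([-0.02330304, -0.0132367 ,  0.04476774]), 'grasp_force': 0.0, 'finger_gap': 0.08566633123636043}
```

View pics/top0.png

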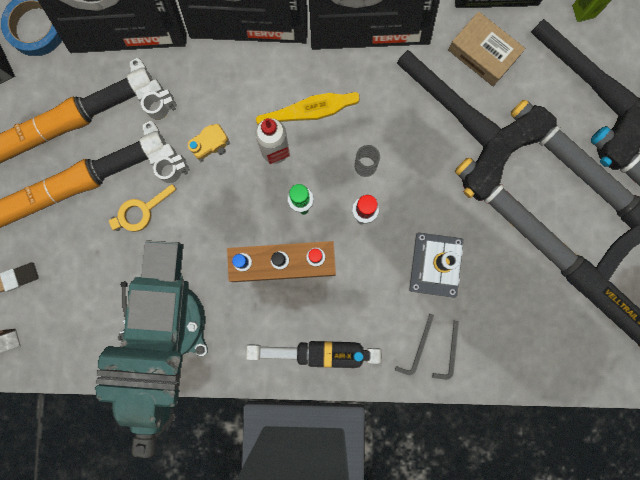

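View pics/side0.png

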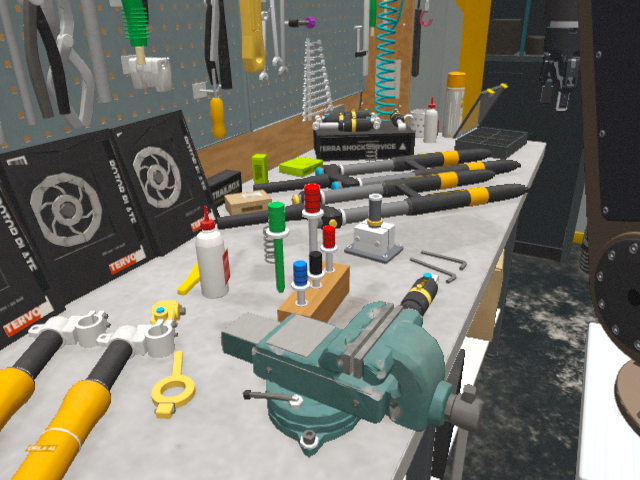

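Run:
```python
from h import *
T={n:np.load(f"{n}0.npz") for n in("top","side")}
P={n:(T[n]["K"],T[n]["R"],T[n]["t"]) for n in T}
for n in T:
    hsv=cv2.cvtColor(T[n]["im"],cv2.COLOR_RGB2HSV)
    for c,m in dict(red=cv2.inRange(hsv,(0,170,90),(6,255,255))|cv2.inRange(hsv,(174,170,90),(180,255,255)),blue=cv2.inRange(hsv,(100,150,60),(125,255,255)),green=cv2.inRange(hsv,(50,130,60),(80,255,255)),gold=cv2.inRange(hsv,(15,130,120),(28,255,255))).items():
        k,l,s,ce=cv2.connectedComponentsWithStats(m)
        for i in range(1,k):
            if s[i,4]>60 : print(n,c,s[i],ce[i].round(1), onz(*P[n],ce[i],.127).round(4) if n=="top" else "")
# expected locations given red in top at z .127 -> side pixel
im=T["top"]["im"]
c=cv2.resize(im[170:300,220:480,::-1],None,fx=3,fy=3,interpolation=cv2.INTER_CUBIC); cv2.imwrite("pics/crop1.png",c)
r=cv2.Rodrigues(np.array(arm.read_state()["tcp_rot"]))[0];print(r.round(3))
```

```text
top red [248  32  32   7  73] [262.7  36.4] [0.8683 0.032  0.127 ]
top red [126  40  32   6  72] [142.3  43.4] [0.8562 0.2102 0.127 ]
top red [261 119  15  15 152] [268.2 126.1] [0.7332 0.0202 0.127 ]
top red [357 195  20  21 311] [366.7 204.6] [ 0.6206 -0.1232  0.127 ]
top red [309 249  13  13 140] [314.8 255.1] [ 0.5475 -0.0509  0.127 ]
top blue [ 1 17  8 19 92] [ 4.  26.2] [0.8815 0.4198 0.127 ]
top blue [45 27 12 16 61] [50.5 34.7] [0.8687 0.3485 0.127 ]
top blue [  7  34  25  17 119] [17.1 42.9] [0.8558 0.3981 0.127 ]
top blue [233 254  15  13 141] [239.2 260.4] [0.5381 0.0559 0.127 ]
top green [290 184  19  23 343] [298.9 195.1] [ 0.6329 -0.0265  0.127 ]
top gold [ 256   92  103   32 1598] [312.5 107.2] [ 0.7619 -0.0434  0.127 ]
top gold [   0   97   86   63 2156] [ 39.9 128. ] [0.7266 0.3548 0.127 ]
top gold [512 100  17  17 120] [519.3 107.2] [ 0.765  -0.3397  0.127 ]
top gold [188 124  39  34 722] [208.4 140. ] [0.7116 0.1063 0.127 ]
top gold [  45  159   52   42 1180] [ 69.6 181.3] [0.6481 0.306  0.127 ]
top gold [456 158  17  17 119] [463.2 165.3] [ 0.6792 -0.2594  0.127 ]
[... 1186 characters left out ...]
old [466 162  19   8 124] [475.4 165.5] 
side gold [431 171  27  18 287] [447.5 179.1] 
side gold [459 187  30  19 319] [477.7 195.1] 
side gold [367 218  16   8  67] [374.3 222.5] 
side gold [574 232  10  11  85] [578.  236.6] 
side gold [178 262  22  33 320] [189.8 280.7] 
side gold [ 278  263   71   59 1785] [319.3 296. ] 
side gold [409 282  22  23 139] [421.7 290.7] 
side gold [151 301  29  23 429] [166.1 311. ] 
side gold [ 151  352   44   66 1283] [172.6 389.4] 
side gold [   0  368   35   63 1307] [ 13. 391.] 
side gold [  46  380   65   66 2242] [ 81.8 408.2] 
side gold [  11  430   68   50 2158] [ 48.4 457.1] 
[[-0.909 -0.418 -0.001]
 [-0.418  0.909  0.001]
 [ 0.     0.001 -1.   ]]
```

View pics/crop1.png

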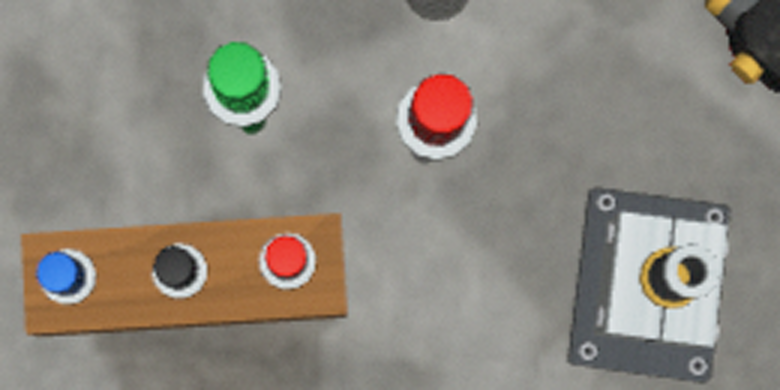

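Candidates: red knob in the block at top-view pixel (316,257), the bigger red one standing at (366,207), and the green one at (300,195). The green one is excluded, and the smaller of the reds is the one in the block, which the crop confirms: 13 px against 20 px knob, seated in the right-hand hole. The tube mouth is near (450,260).

Run:
```python
from h import *
T={n:np.load(f"{n}0.npz") for n in("top","side")}
P={n:(T[n]["K"],T[n]["R"],T[n]["t"]) for n in T}
g=lambda n:ray(*P[n],(0,0))
red=onz(*P["top"],(314.9,255.1),.127)
print("red",red,"side proj top/bot",proj(*P["side"],red),proj(*P["side"],[*red[:2],.093]))
print("tri knob top",two(ray(*P["top"],(314.9,255.1)),ray(*P["side"],(328.8,226.5))))
print("tri tallred",two(ray(*P["top"],(366.7,204.6)),ray(*P["side"],(312,186))))
gr=cv2.cvtColor(T["top"]["im"],cv2.COLOR_RGB2GRAY)[235:290,420:480]
b=cv2.resize(gr,None,fx=8,fy=8,interpolation=cv2.INTER_CUBIC)
for lo,hi in((62,80),(30,48)):
    h=cv2.HoughCircles(b,cv2.HOUGH_GRADIENT,1,20,param1=80,param2=18,minRadius=lo,maxRadius=hi)
    if h is not None:
        for c in h[0][:3]:
            p=(c[0]+.5)/8-.5+420,(c[1]+.5)/8-.5+235; q=onz(*P["top"],p,.118); print(p,c[2]/8,"mouth",q,"side",proj(*P["side"],q))
g=cv2.cvtColor(T["side"]["im"],cv2.COLOR_RGB2BGR)
cv2.imwrite("pics/crop2.png",np.hstack([cv2.resize(b,(400,400)),cv2.resize(cv2.cvtColor(g[185:265,300:400],cv2.COLOR_BGR2GRAY),(400,400*80//100)).repeat(1,0)[:320].__class__ and cv2.resize(cv2.cvtColor(g[180:260,320:400],cv2.COLOR_BGR2GRAY),(400,400))]))
```

```text
red [ 0.54745533 -0.05101368  0.127     ] side proj top/bot [328.2916939  227.04925143] [328.48819995 246.30942141]
tri knob top (array([ 0.5470463 , -0.0511985 ,  0.12798643]), np.float64(0.0007423407195204821))
tri tallred (array([ 0.61410806, -0.12101686,  0.16453799]), np.float64(0.000777848150885235))
(np.float32(444.0), np.float32(261.5)) 8.6 mouth [ 0.5422672  -0.23369425  0.118     ] side [374.23102145 197.20360925]
(np.float32(451.0), np.float32(259.375)) 9.925 mouth [ 0.54545657 -0.2435494   0.118     ] side [374.61698826 195.34947721]
(np.float32(450.25), np.float32(260.0)) 5.05 mouth [ 0.54455156 -0.24249139  0.118     ] side [374.85103236 195.58984803]
```

View pics/crop2.png

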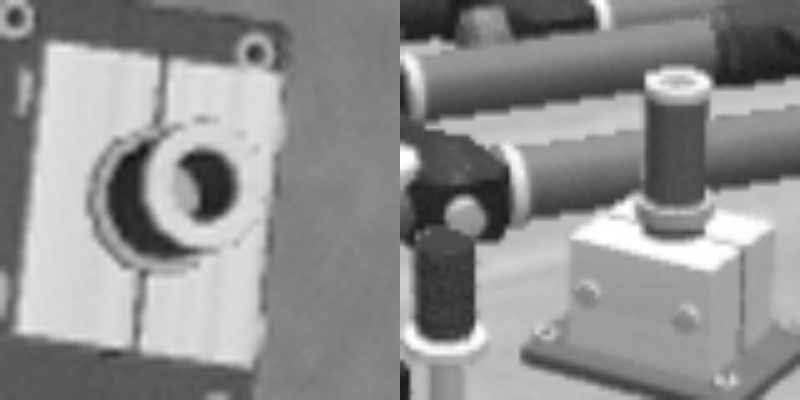

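```bash
python3 -m inch '[[[0.6,0.02,0.044,0,0.0324],[0.6,0.02,0.044,0,0.0324],[0.6,0.02,0.044,0,0.0324],[0.6,0.02,0.044,0,0.0324],[0.6,0.02,0.044,0,0.0324],[0.6,0.02,0.044,0,0.0324],[0.6,0.02,0.044,0,0.0324],[0.6,0.02,0.044,0,0.0324],[0.6,0.02,0.044,0,0.0324],[0.6,0.02,0.044,0,0.0324],[0.6,0.02,0.044,0,0.0324],[0.6,0.02,0.044,0,0.0324]]]' 30
python3 -m inch '[[[0.6,0.026,0.034,0,0],[0.6,0,0,0,0],[0.6,0,0,0,0],[0.6,0,0,0,0]]]'
python3 - <<'E'
from h import *
im,K,R,t=cam("wrist"); cv2.imwrite("pics/w1.png",im[:,:,::-1])
s=arm.read_state(); print(s["t"],s["tcp_pos"],cv2.Rodrigues(s["tcp_rot"])[0].round(3),s["finger_gap"])
print("cam",-R.T@t,R[2]); print("expect knob px",proj(K,R,t,[.5473,-.0511,.127]),"tcp px",proj(K,R,t,s["tcp_pos"]))
hsv=cv2.cvtColor(im,cv2.COLOR_RGB2HSV); m=cv2.inRange(hsv,(0,170,120),(6,255,255))|cv2.inRange(hsv,(174,170,120),(180,255,255))
k,l,st,ce=cv2.connectedComponentsWithStats(m)
for i in range(1,k):
    if st[i,4]>100: print(st[i],ce[i],onz(K,R,t,ce[i],.127))
E
```

```text
t: 1.3
tcp_pos: [0.5221, -0.0833, 0.2313]
tcp_rot: [-2.315, 2.124, 0.0]
wrist_force: [0.9, -1.1, -0.1]
finger_gap: 0.0515
grasp_force: 0.0
t: 1.7
tcp_pos: [0.5473, -0.0517, 0.231]
tcp_rot: [2.309, -2.129, -0.001]
wrist_force: [-0.4, -0.2, -0.6]
finger_gap: 0.0509
grasp_force: 0.0
1.75 [ 0.54720152 -0.05206107  0.23114778] [[ 0.08  -0.997 -0.001]
 [-0.997 -0.08  -0.   ]
 [ 0.     0.001 -1.   ]] 0.05153222516050249
cam [ 0.55359215 -0.1271635   0.37448037] [-0.02575658  0.29748096 -0.95438026]
expect knob px [320.26999642 240.36437391] tcp px [320.74388806 307.67635881]
[ 188  108   39   48 1095] [203.95342466 132.62191781] [ 0.62956933 -0.11877551  0.127     ]
[308 231  25  23 211] [317.22274882 245.55924171] [ 0.54917495 -0.04700556  0.127     ]
```

View pics/w1.png

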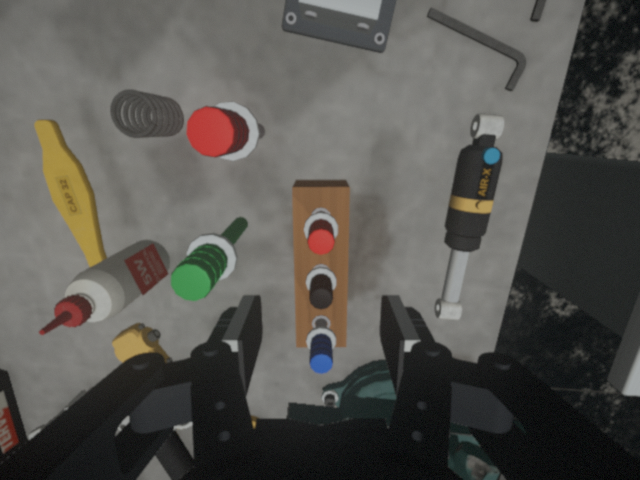

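The wrist view shows the red knob's top at about (321,242), within 2 px (about 1 mm) of where I predicted it. The fingers straddle it across the block, so I'll go down and grip.

```bash
python3 -m inch '[[[0.6,0,0.0015,-0.03,0],[0.6,0,0,-0.03,0],[0.6,0,0,-0.03,0],[0.6,0,0,-0.02,0],[0.6,0,0,-0.015,0],[0.6,0,0,-0.01,0],[0.6,0,0,0,0],[0.6,0,0,0,0]]]' 30
python3 -m inch '[[[0.1,0,0,0,0],[0.1,0,0,0,0],[0.1,0,0,0,0],[0.1,0,0,0,0],[0.1,0,0,0,0],[0.1,0,0,0,0],[0.1,0,0,0,0]]]' 40
```

```text
t: 2.55
tcp_pos: [0.5481, -0.0502, 0.0969]
tcp_rot: [-2.309, 2.129, -0.001]
wrist_force: [0.2, 1.0, 0.4]
finger_gap: 0.0514
grasp_force: 0.0
t: 3.25
tcp_pos: [0.5482, -0.0498, 0.0971]
tcp_rot: [-2.31, 2.128, -0.001]
wrist_force: [-1.4, 0.2, 6.3]
finger_gap: 0.019
grasp_force: 38.9
```

```bash
python3 -m inch '[[[0.1,0,0,0.003,0],[0.1,0,0,0.006,0],[0.1,0,0,0.012,0],[0.1,0,0,0.018,0],[0.1,0,0,0.02,0],[0.1,0,0,0.02,0],[0.1,0,0,0.02,0],[0.1,0,0,0.02,0],[0.1,0,0,0.016,0],[0.1,0,0,0.008,0],[0.1,0,0,0.002,0],[0.1,0,0,0,0]]]' 40
python3 - <<'E'
from h import *
T=np.load("side0.npz"); im=cam("side")[0]; 
im2,K,R,t=cam("top")
a=cv2.resize(im[120:280,240:440,::-1],(400,320)); b=cv2.resize(im2[170:330,220:420,::-1],(400,320)); cv2.imwrite("pics/lift.png",np.hstack([a,b]))
im,K,R,t=cam("side"); s=arm.read_state(); print(s["tcp_pos"],s["wrist_force"])
# expected rod bottom if upright
for z in (-.089,-.009,-.004,.03): print(z,proj(K,R,t,s["tcp_pos"]+[0,0,z]))
E
```

```text
t: 4.45
tcp_pos: [0.5476, -0.0498, 0.2412]
tcp_rot: [-2.31, 2.129, 0.0]
wrist_force: [0.9, -0.5, -1.2]
finger_gap: 0.0189
grasp_force: 39.1
[ 0.54740055 -0.04984009  0.24039654] [-0.49883657 -0.66650246 -0.90114842]
-0.089 [327.84230894 213.06571745]
-0.009 [327.32504756 163.67418348]
-0.004 [327.29122141 160.44423929]
0.03 [327.05622335 138.00507191]
```

View pics/lift.png

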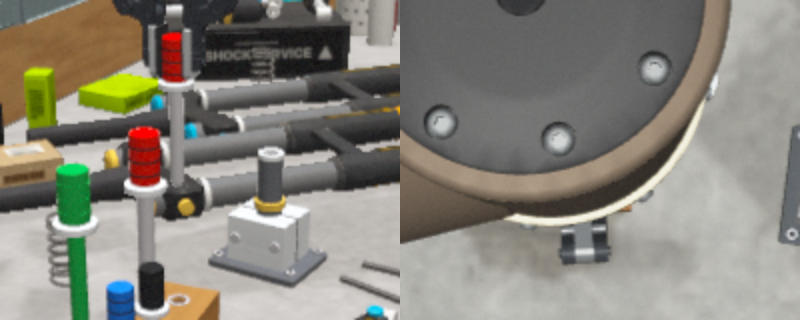

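The setter is gripped and clear of its hole. In the side view its rod runs from (327,162) to (329,212), nearly upright. I'll carry it over the tube and compare tip and mouth there.

```bash
python3 -m inch '[[[0.1,0,-0.01,0,0],[0.1,-0.003,-0.02,0,0],[0.1,0,-0.03,0,0],[0.1,0,-0.036,0,0],[0.1,0,-0.036,0,0],[0.1,0,-0.03,0,0],[0.1,0,-0.02,0,0],[0.1,0,-0.01,0,0],[0.1,0,-0.001,0,0],[0.1,0,0,0,0],[0.1,0,0,0,0],[0.1,0,0,0,0]]]'
python3 - <<'E'
from h import *
s=arm.read_state(); p=s["tcp_pos"]; print(p,s["finger_gap"])
im,K,R,t=cam("side"); print([proj(K,R,t,q).round(1) for q in(p-[0,0,.089],p-[0,0,.009],[.5445,-.2425,.118])])
w,K,R,t=cam("wrist"); print([proj(K,R,t,q).round(1) for q in(p-[0,0,.089],p-[0,0,.009],[.5445,-.2425,.118])])
np.savez("over.npz",side=im,wrist=w)
a=cv2.resize(im[120:240,325:425,::-1],(400,480),interpolation=cv2.INTER_CUBIC); b=cv2.resize(w[150:390,220:420,::-1],(400,480)); cv2.imwrite("pics/over.png",np.hstack([a,b]))
E
```

```text
t: 5.8
tcp_pos: [0.545, -0.242, 0.2415]
tcp_rot: [-2.311, 2.128, -0.0]
wrist_force: [0.0, -0.6, -0.9]
finger_gap: 0.0192
grasp_force: 39.1
[ 0.54498728 -0.24197475  0.24145409] 0.019205754121454453
[array([375.1, 178.3]), array([376.3, 135.9]), array([374.9, 195.6])]
[array([320.6, 246. ]), array([320.7, 299.1]), array([321.3, 231.6])]
```

View pics/over.png

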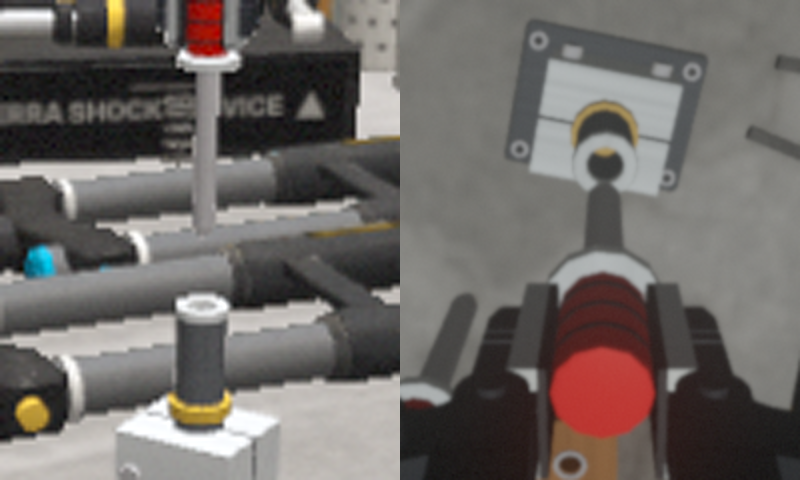

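In the side view the tip is at (376.5,179) over the mouth at (375.7,196.5). In the wrist view the tip is at (322,246) and the mouth at (322.5,231.5). Both match an aligned rod to about 1 mm, so I'll lower it.

```bash
python3 -m inch '[[[0.1,0,0,-0.006,0],[0.1,0,0,-0.01,0],[0.1,0,0,-0.01,0],[0.1,0,0,-0.006,0],[0.1,0,0,-0.003,0],[0.1,0,0,-0.002,0],[0.1,0,0,-0.002,0],[0.1,0,0,-0.002,0],[0.1,0,0,0,0]]]'
python3 - <<'E'
from h import *
s=arm.read_state(); print(s["tcp_pos"][2]-.089,s["wrist_force"])
im=cam("side")[0];w=cam("wrist")[0]
a=cv2.resize(im[140:240,325:425,::-1],(400,400),interpolation=cv2.INTER_CUBIC); b=cv2.resize(w[180:300,260:380,::-1],(400,400),interpolation=cv2.INTER_CUBIC); cv2.imwrite("pics/over2.png",np.hstack([a,b]))
E
```

```text
t: 6.8
tcp_pos: [0.5448, -0.2428, 0.2002]
tcp_rot: [-2.31, 2.129, 0.0]
wrist_force: [-0.2, 0.1, -1.3]
finger_gap: 0.0188
grasp_force: 39.1
0.11119293970855898 [-0.22297444  0.14330293 -1.32905389]
```

View pics/over2.png

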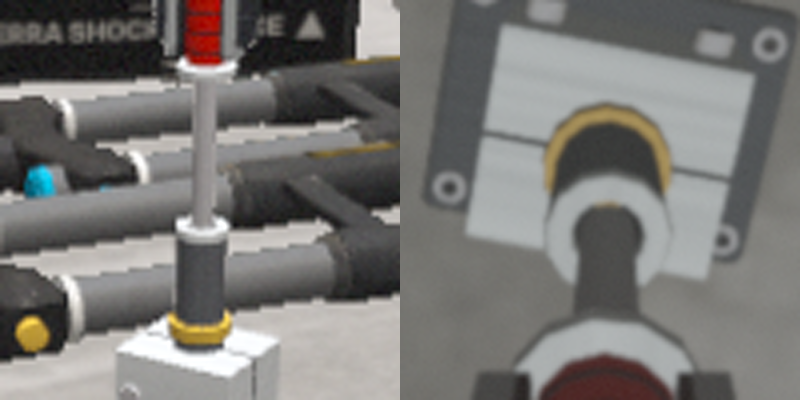

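The tip is inside the mouth and centred in the bore: rod at 606, bore at 608 in the wrist crop. I'll keep lowering gently and watch the force.

```bash
python3 -m inch '[[[0.1,0,0,-0.004,0],[0.1,0,0,-0.004,0],[0.1,0,0,-0.004,0],[0.1,0,0,-0.004,0],[0.1,0,0,-0.004,0],[0.1,0,0,-0.003,0],[0.1,0,0,-0.002,0],[0.1,0,0,0,0],[0.1,0,0,0,0]]]'
```

```text
t: 7.8
tcp_pos: [0.5449, -0.2429, 0.1754]
tcp_rot: [2.31, -2.129, 0.0]
wrist_force: [-0.6, -0.4, -0.4]
finger_gap: 0.0185
grasp_force: 39.1
```

```bash
for i in 1; do python3 -m inch '[[[0.1,0,0,-0.001,0],[0.1,0,0,-0.001,0],[0.1,0,0,0,0]]]'; done; python3 -m inch '[[[0.1,0,0,-0.001,0],[0.1,0,0,-0.001,0],[0.1,0,0,0,0]]]'
```

```text
t: 8.1
tcp_pos: [0.5448, -0.2428, 0.1732]
tcp_rot: [2.31, -2.129, -0.0]
wrist_force: [-0.2, 0.6, -1.1]
finger_gap: 0.0186
grasp_force: 39.1
t: 8.4
tcp_pos: [0.5448, -0.2428, 0.1711]
tcp_rot: [2.31, -2.129, -0.0]
wrist_force: [0.5, 0.2, -0.7]
finger_gap: 0.0189
grasp_force: 39.1
```

```bash
python3 -m inch '[[[0.1,0,0,-0.001,0],[0.1,0,0,-0.001,0],[0.1,0,0,0,0]]]'|grep -E "tcp_pos|wrist"
```

```text
tcp_pos: [0.5447, -0.2428, 0.1691]
wrist_force: [0.4, 0.2, -1.3]
```

```bash
python3 -m inch '[[[0.1,0,0,-0.001,0],[0.1,0,0,-0.001,0],[0.1,0,0,0,0]]]'|grep -E "tcp_pos|wrist"
```

```text
tcp_pos: [0.5451, -0.243, 0.168]
wrist_force: [-0.9, 0.5, 3.7]
```

```bash
python3 -m inch '[[[0.1,0,0,-0.001,0],[0.1,0,0,-0.001,0],[0.1,0,0,0,0]]]'|grep -E "tcp_pos|wrist"
```

```text
tcp_pos: [0.5452, -0.2431, 0.1662]
wrist_force: [-1.4, 0.9, 7.2]
```

Contact came at TCP z of about 0.168, with force rising to about 8 N, so the rod stands on the piston. I'll relax, release and back off upward.

```bash
python3 -m inch '[[[0.1,0,0,0.001,0],[0.1,0,0,0,0],[0.25,0,0,0,0],[0.3,0,0,0,0],[0.5,0,0,0,0],[0.6,0,0,0,0],[0.6,0,0,0,0],[0.6,0,0,0,0],[0.6,0,0,0,0],[0.6,0,0,0,0]]]'
python3 -m inch '[[[0.6,0,0,0.005,0],[0.6,0,0,0.015,0],[0.6,0,0,0.02,0],[0.6,0,0,0.015,0],[0.3,0,0,0.005,0],[0,0,0,0,0],[0,0,0,0,0],[0,0,0,0,0],[0,0,0,0,0],[0,0,0,0,0]]]' 30
python3 - <<'E'
from h import *
s=arm.read_state(); p=s["tcp_pos"];print(p,s["finger_gap"])
im,K,R,t=cam("side"); w,K2,R2,t2=cam("wrist")
M=np.array([.5447,-.2427,0])
for z in(.157,.162,.196): print(z,proj(K,R,t,M+[0,0,z]).round(1),proj(K2,R2,t2,M+[0,0,z]).round(1))
a=cv2.resize(im[120:240,325:425,::-1],(400,480),interpolation=cv2.INTER_CUBIC); b=cv2.resize(w[150:390,220:420,::-1],(400,480)); cv2.imwrite("pics/rel.png",np.hstack([a,b]))
E
```

```text
t: 10.3
tcp_pos: [0.5448, -0.2428, 0.1663]
tcp_rot: [2.31, -2.129, -0.0]
wrist_force: [-0.3, 0.2, 0.1]
finger_gap: 0.051
grasp_force: 0.0
t: 11.3
tcp_pos: [0.5447, -0.2428, 0.2258]
tcp_rot: [2.31, -2.129, -0.001]
wrist_force: [0.6, -0.3, -0.8]
finger_gap: -0.0001
grasp_force: 0.0
[ 0.54468361 -0.24279219  0.2257812 ] -0.00011222274027093195
0.157 [375.4 175.9] [320.5 256. ]
0.162 [375.5 173.3] [320.5 258.8]
0.196 [376.  155.5] [320.6 281.2]
```

View pics/rel.png

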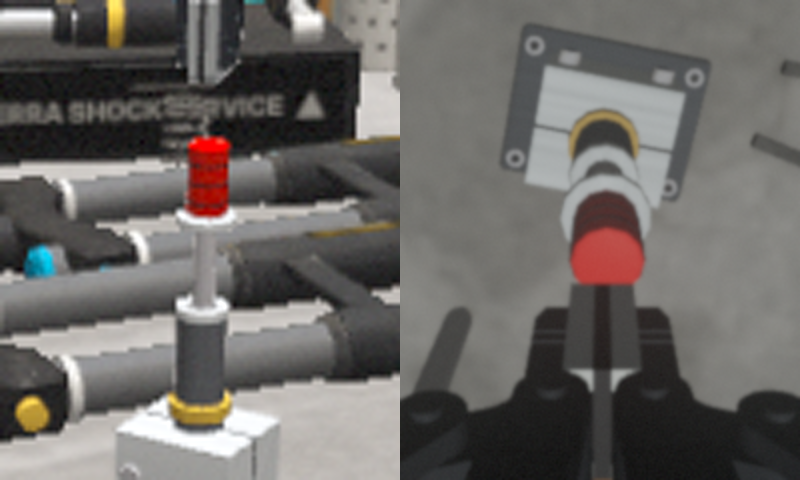

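The setter is free and stands upright on the piston: in the side crop its knob top is at (377,156) and the rod is centred in the mouth. The knob sits about 1 mm to −x of the shut fingertips, so I'll shift that far and press.

```bash
python3 -m inch '[[[0,-0.001,0,-0.01,0],[0,0,0,-0.01,0],[0,0,0,-0.005,0],[0,0,0,-0.002,0],[0,0,0,-0.002,0],[0,0,0,-0.002,0],[0,0,0,-0.002,0],[0,0,0,-0.002,0],[0,0,0,0,0]]]' && python3 -m inch '[[[0,0,0,-0.002,0],[0,0,0,-0.002,0],[0,0,0,-0.002,0],[0,0,0,-0.002,0],[0,0,0,-0.002,0],[0,0,0,0,0]]]'
```

```text
t: 12.3
tcp_pos: [0.5449, -0.2432, 0.1927]
tcp_rot: [-2.31, 2.128, -0.004]
wrist_force: [0.2, 0.1, 5.3]
finger_gap: 0.0001
grasp_force: 2.6
t: 12.9
tcp_pos: [0.5449, -0.2433, 0.1828]
tcp_rot: [-2.31, 2.128, -0.004]
wrist_force: [0.0, -1.1, 5.3]
finger_gap: 0.0002
grasp_force: 2.8
```

```bash
python3 -m inch '[[[0,0,0,-0.002,0],[0,0,0,-0.002,0],[0,0,0,-0.002,0],[0,0,0,-0.002,0],[0,0,0,-0.002,0],[0,0,0,-0.002,0],[0,0,0,-0.002,0],[0,0,0,-0.002,0],[0,0,0,-0.002,0],[0,0,0,0,0]]]'
python3 - <<'E'
from h import *
s=arm.read_state(); print(s["tcp_pos"],s["wrist_force"])
im=cam("side")[0];w=cam("wrist")[0]
a=cv2.resize(im[140:240,325:425,::-1],(400,400),interpolation=cv2.INTER_CUBIC); b=cv2.resize(w[180:330,240:390,::-1],(400,400),interpolation=cv2.INTER_CUBIC); cv2.imwrite("pics/press.png",np.hstack([a,b]))
E
```

```text
t: 13.9
tcp_pos: [0.5449, -0.2432, 0.1648]
tcp_rot: [-2.31, 2.128, -0.004]
wrist_force: [-0.5, 0.2, 5.8]
finger_gap: -0.0
grasp_force: 3.0
[ 0.54494635 -0.24316497  0.16483886] [-0.50331526  0.21719126  5.78361909]
```

View pics/press.png

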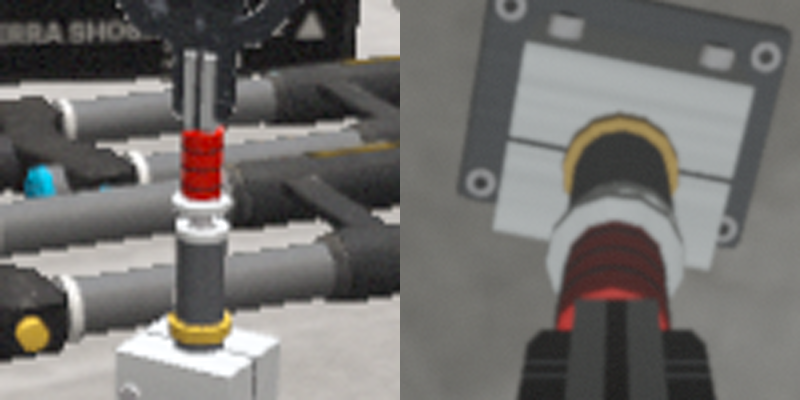

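The fingertips press on the knob's top, and the collar is about 8 mm above the rim and level. I'll press the rest in small steps until the force rises.

```bash
python3 -m inch '[[[0,0,0,-0.002,0],[0,0,0,-0.002,0],[0,0,0,-0.001,0],[0,0,0,-0.001,0],[0,0,0,-0.001,0],[0,0,0,0,0]]]'|grep -E "tcp_pos|wrist"; python3 -m inch '[[[0,0,0,-0.001,0],[0,0,0,0,0]]]'|grep -E "tcp_pos|wrist"
```

```text
tcp_pos: [0.5449, -0.2431, 0.158]
wrist_force: [-0.8, 0.6, 7.4]
tcp_pos: [0.545, -0.2431, 0.1572]
wrist_force: [-2.0, 0.1, 8.4]
```

```bash
python3 -m inch '[[[0,0,0,-0.001,0],[0,0,0,0,0]]]'|grep -E "tcp_pos|wrist"; python3 -m inch '[[[0,0,0,-0.001,0],[0,0,0,0,0]]]'|grep -E "tcp_pos|wrist"
```

```text
tcp_pos: [0.5451, -0.2432, 0.1572]
wrist_force: [-3.6, 2.8, 15.1]
tcp_pos: [0.5451, -0.2432, 0.1571]
wrist_force: [-5.9, 5.0, 21.4]
```

It's seated: z has stopped at 0.157, as expected, while the force rises to 21 N. I'll unload gently, rise and check.

```bash
python3 -m inch '[[[0,0,0,0.001,0],[0,0,0,0.001,0],[0,0,0,0.001,0],[0,0,0,0.001,0],[0,0,0,0.002,0],[0,0,0,0.01,0],[0,0,0,0.03,0],[0,0,0,0.04,0],[0,0,0,0.04,0],[0,0,0,0.02,0],[0,0,0,0,0],[0,0,0,0,0]]]'
python3 - <<'E'
from h import *
im,K,R,t=cam("side");w=cam("wrist")[0]
M=np.array([.5447,-.2427,0])
for z in(.118,.123,.157): print(z,proj(K,R,t,M+[0,0,z]).round(1))
a=cv2.resize(im[150:330,190:440,::-1],(500,360),interpolation=cv2.INTER_CUBIC); b=cv2.resize(im[160:220,350:400,::-1],(300,360),interpolation=cv2.INTER_CUBIC); cv2.imwrite("pics/end.png",np.hstack([a,b]))
E
```

```text
t: 16.4
tcp_pos: [0.5438, -0.2427, 0.2998]
tcp_rot: [-2.309, 2.129, -0.001]
wrist_force: [-0.1, 0.6, -0.6]
finger_gap: -0.0
grasp_force: 0.0
0.118 [374.8 195.5]
0.123 [374.9 193.1]
0.157 [375.4 175.9]
```

View pics/end.png

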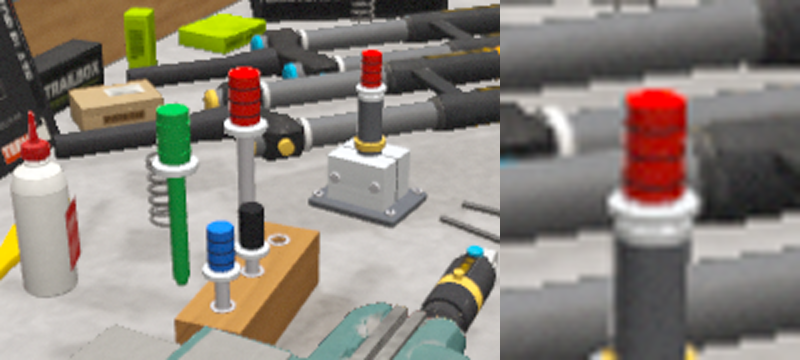

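The collar sits flat on the rim, with the knob top at about (376,176) as predicted. The other setters, the bottle and the spring are undisturbed, and the arm is clear.

```bash
python3 -c "
from bench import arm
print(arm.close_job())"
```

```text
the job is handed in; nothing more can be done
None
```

The red setter stands in the damper tube with its collar seated on the rim and the piston pressed to depth; the other setters, the bottle and the spring look undisturbed in the last picture (the shock is only partly in it), and the job was handed in at about 16.5 s.

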